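Unhook the orange module from the sloping rail

TASK

Take the module with the orange front off the sloping mounting rail: tip its lower end up first, with its lip still hanging on the rail's upper edge, then lift the lip off up along the slope, forcing nothing. Set it down, without dropping it, flat on its back in the middle of the green mat, let go, and leave the blue-fronted module hanging where it is.

Things in the scene. Friction and masses are not known exactly. Their poses are not given: they have to be found in the camera images.
- orange_module: Module to take off: dark housing, orange raised front. Sizes in mm. Origin: middle of its flat back. x along its length to the lip end (up the 45 degree slope while hanging), y across, z out of its front. Housing 94 x 40 x 45; orange front x -23 to 23, full 40 wide, z 45 to 62: grip there, across y. Feet behind the back are 16 deep: lying flat, origin 16 above the surface. About 0.25 kg.
- orange_lip (a point): Inner corner of the orange module's lip, its own (37.5, 0, 0) mm; sits on the rail's upper edge. The lip's leg hangs 9 down behind that edge; a toe (x -41 to -47) is under the rail's lower edge. So tilt the lower end up 15 to 25 degrees about the line through here along y (lip rises 1-2; over 30 binds), then go 20 or more up along the 45 degree slope, only then straight up.
- blue_module: Module of the same shape and size with a blue front, hanging on the same rail, its origin at least 110 mm to one side of the orange one; to be left there. Origin and axes as for the orange module.
- rack: Fixed grey stand with a steel rail, 75 wide, 320 long along y; modules hang on it. Origin: on the table under the rail's middle; x away from the side the modules face, z up. Rail face slopes 45 degrees, rising to +x; its middle is 120 mm above the origin. Upper edge: line at x 26.5, z 146.5 mm. Stand's struts reach x -93 to 73 near the table; nothing stands in front of the rail face above z 90.
- mat: Fixed thin dark green mat lying on the table, 160 (x) by 200 (y) by 3 mm thick. Origin: centre of its underside.

How it is judged:
By the outcome, as a careful person would: the job done as asked, in the order asked, and still so for the second after the job is handed in, with the robot touching nothing.
It also fails if it takes over 35 s, if anything falls off the work surface, if the arm or the gripper's body presses on something with over 40 N, if the wrist force passes 120 N, or if a joint passes its speed limit or range.

ROBOT

A 6-joint arm with a two-finger parallel gripper is mounted at the origin on a cart in front of the work surface, level with it; the furniture and walls round the work are solid. World frame = base frame: x ahead of the robot, y to its left, z up, the work surface at z = 0. Lengths are in mm, angles in rad, forces in N, time in s.
With the tool pointing down it reaches from about 325 to 775 mm from the base axis. Payload 9.3 kg.
Tool frame: the origin (TCP) lies where the fingers leave the gripper's body, on its centre line; the fingertips stand 73 mm ahead of it and the grasp point (between the pads) lies 54 mm ahead of it; z points along the fingers, y is the line along which they close (so a half turn about z gives the same grasp; the last joint's range is limited). The gripper opens to 85 mm and grips with 20 to 120 N. Pads are 22 mm wide; open, the fingers measure 114 mm over their backs; the gripper's body (76 mm by 85 mm) begins 54 mm behind the grasp point. The pads swing forward as they close: fully open they stand 13 mm farther back than shut.
Start: joints at [0.988, 0.259, 0.021, 1.334, 0, 1.418], TCP at [229.18, 499.974, 303.879] pointing down, gripper open.
Joint ranges: [-3.04, 3.04], [-0.91, 1.82], [-1.04, 1.36], [-1.92, 1.95], [-1.52, 1.45], [-3.14, 3.14]. Speed limits (rad/s): [2.22, 2.22, 2.79, 3.14, 3.14, 3.14].

INTERFACE

Orientations are given as [roll, pitch, yaw] about the fixed x, y, z axes, in that order (R = Rz(yaw) Ry(pitch) Rx(roll)).
In Python, from bench import env, cams, hand_in gives the robot as it stands (env), with the cameras (cams) and the job as plain functions.
- The arm moves only by the shell command python3 nudge.py [FORCE], which reads ROWS from standard input. ROWS is a JSON object whose key "moves" holds a list of rows, 1 to 20 of them, each of 7 numbers: a rotation vector rx, ry, rz in shares of 90 degrees (1.0 is 90 degrees), then dx, dy, dz in shares of 250 mm (1.0 is 250 mm), then the opening from 0.0 (shut) to 1.0 (fully open); each row shifts and turns the commanded pose from where the row before left it, along the tool's axes as they then stand; what a row does not reach is not made up. A row lasts 1/8 s, in which the tool goes at most 62.5 mm and 0.188 rad, less where a joint would pass 70% of its speed; a pose out of reach is approached as far as the arm can. The fingers move at their own pace and stop on an object; FORCE is the grip in N (left out, the last holds). Time passes only in rows, so rows that do not move let the fingers close. It prints the time, the measured TCP pose, the force, the opening and the grip force at its end. Shift and turn numbers lie between -1 and 1, and a call with a number outside is refused. Input that does not fit is refused with a message, and nothing moves.
- env.sense(): the state, without advancing time (a new reading comes with each control period).
- cams.read_camera(name): name is "side" or "top" or "wrist"; returns a dict with "pixels" (384x512x3 uint8, red, green, blue), "depth" (384x512 float32, mm along the optical axis (not along the pixel's ray), 0 where there is no reading), "vertical_fov" (degrees; the focal length in pixels is half the picture's height over the tangent of half this angle, whatever the lens; pixels are square), "cx", "cy" (the principal point, pixels), "rvec" (rotation vector, rad) and "tvec" (3), from world to camera coordinates, as OpenCV has them; the wrist camera has in their place "hand_eye" (4x4, takes a point from camera to tool coordinates, whose origin is the TCP and whose axes are the flange's). Camera axes: x right, y down, z forward; pixel columns grow to the right and rows downward; lengths in mm; the calibration is good to about 2 mm. A picture is of the moment at which its call begins: read the wrist's pose just before it.
- hand_in(): hands the job in; it is judged then, once.
The state is a dict: "clock": time; "q": joint angles; "qd": joint speeds; "effort": joint torques, N m; "ee_pos": TCP position; "tool_rot": TCP orientation; "contact_force": force on the tool from outside, world axes, zero at the start; "wrist_torque": the same for the moment, N m; "width": opening from 0.0 (shut) to 1.0 (fully open); "grasp_force": force on a finger pad.
Only numpy, scipy, OpenCV 4.12 (cv2) and the standard library are available. Lean on these libraries where they do the work, as an engineer would, in place of code of your own. Each camera call takes 0.05 s, during which the arm holds its last target. There are 200 camera calls.

## Working session

There is one attempt and no reset: what is moved stays moved. The work goes in short steps, Python scripts to look and compute and a shell command to move; the robot and the scene stay as the last step left them, time stands still between calls to the robot, and variables do not carry over. Pictures are saved under pics/ and viewed, at most 10 in all, crops included, and the job is handed in when it is done.

```bash
ls; mkdir -p pics
python3 - <<'E'
from bench import env, cams, hand_in
import cv2,numpy as np
s=env.sense();print(s)
for n in("side","top"):
    d=cams.read_camera(n);cv2.imwrite(f"pics/{n}0.png",d["pixels"][:,:,::-1]);np.savez(f"{n}0.npz",**d)
    print(n,{k:d[k] for k in d if k not in("pixels","depth")})
E
```

```text
bench.py
nudge.py
pics
{'clock': 0.0, 'q': array([9.88419459e-01, 2.59189229e-01, 2.07226556e-02, 1.33370603e+00,
       2.81043354e-05, 1.41819511e+00]), 'qd': array([-1.94459386e-03,  3.69046351e-04, -1.87354717e-03, -7.87448652e-05,
        2.74192131e-04, -2.31979622e-03]), 'effort': array([ 8.92609060e-04, -5.55641699e+01,  3.44529819e+01,  1.38578712e-02,
       -6.77637445e-05,  2.43169563e-05]), 'ee_pos': array([229.05393236, 499.81295827, 303.252326  ]), 'tool_rot': array([-3.14023665e+00, -2.36984258e-04,  2.71181683e+00]), 'contact_force': array([-0.00752629,  0.6431301 , -0.76430958]), 'wrist_torque': array([ 0.04115166, -0.00301777, -0.00110314]), 'grasp_force': 0.0, 'width': 0.9975985611902484}
side {'vertical_fov': 45.83961976439458, 'cx': 248.01379693806535, 'cy': 191.92907414550476, 'rvec': array([ 1.98159466, -0.40428419,  0.27251267]), 'tvec': array([-507.87048097,  167.10656789,  972.20090877])}
top {'vertical_fov': 50.44305727208571, 'cx': 254.99971442398765, 'cy': 194.04774187839035, 'rvec': array([ 2.17254349, -2.18102618,  0.08978135]), 'tvec': array([ -55.49862281,  553.77254931, 1241.59207106])}
```

View pics/side0.png

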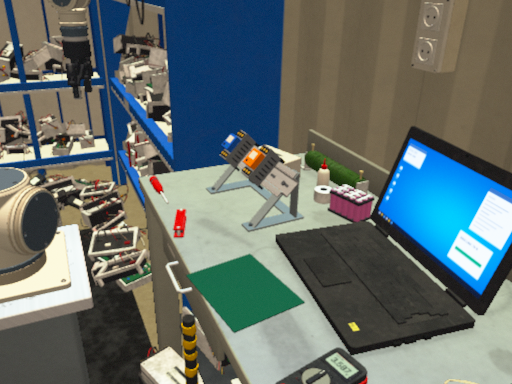

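View pics/top0.png

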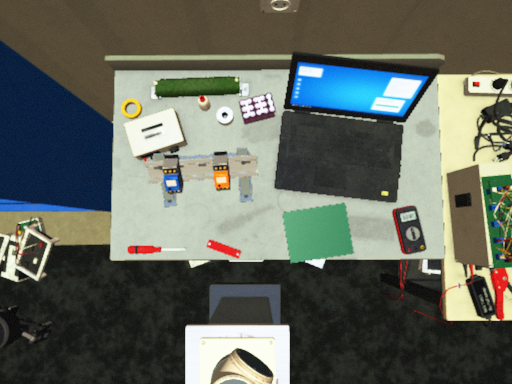

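The side view shows the orange front at about (255,158), the blue front at (235,142) and the mat centred at about (245,290). The top view shows orange at (221,177), blue at (172,180) and the mat at (318,232). The modules face the robot.

```bash
cat > h.py <<'E'
import cv2,numpy as np
from scipy.spatial.transform import Rotation as R
def f(d): return 192/np.tan(np.radians(float(d["vertical_fov"]))/2)
def pts(d,m):
    v,u=np.nonzero(m&(d["depth"]>0));z=d["depth"][v,u]
    c=np.c_[(u-d["cx"])*z/f(d),(v-d["cy"])*z/f(d),z]
    return R.from_rotvec(d["rvec"]).inv().apply(c-d["tvec"])
def plane(d,uv,h):
    r=R.from_rotvec(d["rvec"]).inv();o=r.apply(-d["tvec"])
    w=r.apply(np.c_[(uv[:,0]-d["cx"])/f(d),(uv[:,1]-d["cy"])/f(d),np.ones(len(uv))])
    return o+w*((h-o[2])/w[:,2])[:,None]
def mask(d,h0,h1,s=120,v=60):
    H=cv2.cvtColor(d["pixels"],cv2.COLOR_RGB2HSV);m=(H[...,0]>=h0)&(H[...,0]<=h1)&(H[...,1]>s)&(H[...,2]>v)
    return m
def big(m,roi):
    k=np.zeros_like(m);x0,y0,x1,y1=roi;k[y0:y1,x0:x1]=m[y0:y1,x0:x1]
    n,l,s,c=cv2.connectedComponentsWithStats(k.astype(np.uint8));return l==1+np.argmax(s[1:,4])
E
python3 - <<'E'
from h import *
np.set_printoptions(precision=1,suppress=True)
for n,ro,rb,rm in(("side",(240,140,285,180),(215,125,255,160),(180,245,310,335)),("top",(205,150,240,200),(155,150,190,205),(275,195,360,270))):
    d=dict(np.load(n+"0.npz"))
    for nm,m in(("orange",big(mask(d,5,20),ro)),("blue",big(mask(d,100,125,150),rb))):
        p=pts(d,m);print(n,nm,len(p),"med",np.median(p,0),"p5",np.percentile(p,5,0),"p95",np.percentile(p,95,0))
        c=p[:,2]-p[:,0];c=(p[:,2]-p[:,0])/2**.5;print("  out-normal",np.percentile(c,[5,25,50,75,95]),"upslope",np.percentile((p[:,0]+p[:,2])/2**.5,[5,50,95]))
    m=big(mask(d,60,90,100,30),rm);cs,_=cv2.findContours(m.astype(np.uint8),0,2);c=max(cs,key=cv2.contourArea)
    r=cv2.boxPoints(cv2.minAreaRect(plane(d,c[:,0].astype(float),3)[:,:2].astype(np.float32)));print("mat",m.sum(),r.tolist(),r.mean(0))
d=dict(np.load("top0.npz"));m=np.zeros((384,512),bool);m[145:205,145:262]=1
p=pts(d,m)
p=p[(p[:,2]>60)]
for y in range(-80,340,20):
    q=p[abs(p[:,1]-y)<6]
    if len(q): print(y,len(q),"max z",np.sort(q[:,2])[-4:], "x there",q[np.argsort(q[:,2])[-4:],0], "z-x",np.percentile(q[:,2]-q[:,0],[10,50,90]))
E
```

```text
side orange 238 med [580.5  20.  159.5] p5 [563.7  14.  138.2] p95 [603.6  55.  179.5]
  out-normal [-311.1 -302.6 -293.4 -290.7 -289.1] upslope [503.8 521.7 546.3]
side blue 701 med [722.3 656.7  29.4] p5 [561.2 153.7 -60.1] p95 [855.9 663.8 169.2]
  out-normal [-594.2 -543.2 -513.3 -474.4 -285.1] upslope [456.2 532.9 619.5]
mat 4844 [[338.73724365234375, -164.07720947265625], [368.5880126953125, -362.19476318359375], [525.7176513671875, -338.51971435546875], [495.86688232421875, -140.40216064453125]] [ 432.2 -251.3]
top orange 222 med [585.5  34.9 166.8] p5 [562.4  17.5 128.1] p95 [608.   53.9 179.6]
  out-normal [-312.8 -305.4 -294.  -291.8 -289. ] upslope [489.1 529.2 550.9]
top blue 138 med [581.  170.8 169.2] p5 [557.2 154.8 151.1] p95 [594.7 190.8 178.5]
  out-normal [-300.7 -295.  -288.5 -285.7 -283.8] upslope [501.8 533.2 541.6]
mat 3142 [[339.07061767578125, -166.18988037109375], [368.58966064453125, -361.5504150390625], [525.3683471679688, -337.861083984375], [495.84930419921875, -142.50054931640625]] [ 432.2 -252. ]
-60 56 max z [144.9 145.8 146.5 149.4] x there [648.3 65
[... 1039 characters left out ...]
]
160 292 max z [184.6 184.8 185.1 186.4] x there [606.4 614.6 614.6 611.6] z-x [-517.3 -439.4 -405.4]
180 171 max z [184.4 185.4 185.8 186.4] x there [609.2 614.6 611.8 609. ] z-x [-488.2 -425.8 -402.8]
200 41 max z [182.1 183.1 183.6 183.8] x there [612.4 615.  606.7 609.4] z-x [-628.3 -479.6 -424.3]
220 132 max z [146.1 146.5 146.5 148.9] x there [635.  632.1 632.1 634.5] z-x [-621.1 -518.7 -488. ]
240 119 max z [144.6 145.  145.2 146.6] x there [632.5 629.5 632.3 635. ] z-x [-620.3 -517.3 -487.8]
260 55 max z [104.5 105.5 105.6 135. ] x there [624.3 627.1 624.1 625.5] z-x [-622.4 -611.3 -508.4]
280 5 max z [63.9 66.3 69.6 69.9] x there [673.3 679.  696.7 699.7] z-x [-628.7 -612.6 -609.8]
```

Run:
```python
import cv2
a=cv2.imread("pics/side0.png")[110:240,195:315];b=cv2.imread("pics/top0.png")[135:215,135:275]
cv2.imwrite("pics/c1.png",cv2.hconcat([cv2.resize(a,(400,433),interpolation=2),cv2.resize(cv2.copyMakeBorder(b,0,50,0,0,0),(400,433) if 0 else (400,371),interpolation=2) if 0 else cv2.copyMakeBorder(cv2.resize(b,(400,229),interpolation=2),0,204,0,0,0)]))
```

```text
(no output)
```

View pics/c1.png

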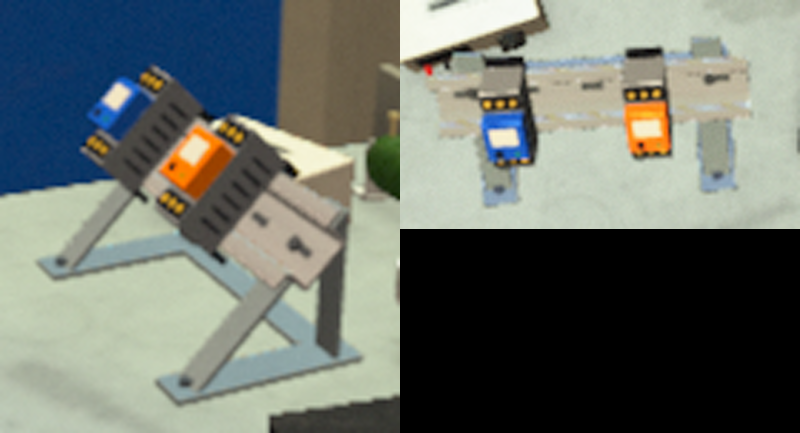

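The crops show a simple geometry: both modules sit on a 45° rail with a slight yaw of about 0.06 rad. I'll fit it next.

```bash
cat >> h.py <<'E'
def toolrows(p0,R0,p1,R1):
    "shift and turn in tool axes from pose 0 to pose 1"
    return R0.inv().apply(np.asarray(p1)-p0),(R0.inv()*R1).as_rotvec()
def pose(s): return np.array(s["ee_pos"]),R.from_euler("xyz",s["tool_rot"])
E
python3 - <<'E'
from h import *
np.set_printoptions(precision=3,suppress=True)
for n in("top","side"):
    d=dict(np.load(n+"0.npz"));p=pts(d,np.ones((384,512),bool))
    q=p[(p[:,2]>100)&(p[:,2]<138)&(p[:,0]>585)&(p[:,0]<650)&(((p[:,1]>-60)&(p[:,1]<5))|((p[:,1]>75)&(p[:,1]<140)))]
    for i in range(4):
        A=np.c_[q[:,1:],np.ones(len(q))];k=np.linalg.lstsq(A,q[:,0],rcond=None)[0];r=q[:,0]-A@k;q=q[abs(r)<max(2,1.5*r.std())]
    print(n,len(q),"rail plane x = a*y+b*z+c",k,r.std(),"x at y35,z120:",k@[35,120,1])
    for nm,roi,hh,s in(("or",(240,140,285,180) if n=="side" else (205,150,240,200),(5,20),120),("bl",(222,130,250,156) if n=="side" else (155,150,190,205),(105,125),150)):
        o=pts(d,big(mask(d,*hh,s),roi));yaw=.06
        e=R.from_euler("z",yaw)*R.from_euler("y",-np.pi/4) # cols: x_m,y_m,z_m
        l=e.inv().apply(o);zf=np.percentile(l[:,2],90);f_=l[abs(l[:,2]-np.median(l[l[:,2]>zf-5,2]))<3]
        c=[(f_[:,0].min()+f_[:,0].max())/2,(f_[:,1].min()+f_[:,1].max())/2,np.median(f_[:,2])]
        print(nm,len(f_),"ext",np.ptp(f_,axis=0),"c",np.array(c),"origin",e.apply(np.array(c)-[0,0,62]))
E
```

```text
top 351 rail plane x = a*y+b*z+c [ -0.066   0.621 558.9  ] 14.271085051645997 x at y35,z120: 631.0920430597416
or 113 ext [47.936 38.902  5.882] c [ 525.155    1.582 -292.941] origin [621.107  38.896 120.36 ]
bl 75 ext [46.27  37.561  5.562] c [ 525.582  138.915 -292.892] origin [613.139 175.997 120.696]
side 156 rail plane x = a*y+b*z+c [ -0.245   0.22  610.273] 5.085819911720063 x at y35,z120: 628.0950122734815
or 129 ext [44.854 42.837  5.532] c [ 526.607   -1.06  -291.408] origin [621.209  36.256 122.47 ]
bl 81 ext [45.397 44.736  5.666] c [ 526.746  136.808 -291.798] origin [613.315 173.897 122.292]
```

The manual's scale: shifts go in shares of 250 mm and turns go in shares of 90 degrees. Converting my numbers, -35 mm / 250 = -0.14, -26.5 mm / 250 = -0.106, -0.157 rad / 1.5708 = -0.0999.

```bash
echo '{"moves": [[0,0,0,-0.14,-0.106,0,1],[0,0,0,-0.14,-0.106,0,1],[0,0,0,-0.14,-0.106,0,1],[0,0,0,-0.14,-0.106,0,1],[0,0,0,-0.14,-0.106,0,1],[0,0,0,-0.14,-0.106,0,1],[0,0,0,-0.14,-0.106,0,1],[0,0,0,-0.14,-0.106,0,1],[0,0,0,-0.14,-0.106,0,1],[0,0,0,-0.14,-0.106,0,1],[0,0,0,-0.14,-0.106,0,1],[0,0,0,-0.14,-0.106,0,1],[0,0,-0.1038,0,0,0,1],[0,0,-0.1038,0,0,0,1],[0,0,-0.1038,0,0,0,1],[0,-0.0999,0,0,0,0,1],[0,-0.0999,0,0,0,0,1],[0,-0.0999,0,0,0,0,1],[0,-0.0999,0,0,0,0,1],[0,-0.0999,0,0,0,0,1]]}' | python3 nudge.py 40
cat > goal.py <<'E'
from h import *
from bench import env, cams, hand_in
import sys
# goal.py ox oy oz yaw tilt_out standoff : shift/turn to pregrasp
ox,oy,oz,yaw,st=map(float,sys.argv[1:6])
e=R.from_euler("z",yaw)*R.from_euler("y",-np.pi/4)
T=e*R.from_euler("z",np.pi)*R.from_euler("x",np.pi) # -x_m, ?, -z_m
M=e.as_matrix();T=R.from_matrix(np.c_[-M[:,0],M[:,1],-M[:,2]])
p,r=pose(env.sense());dx,dr=toolrows(p,r,np.array([ox,oy,oz])+M[:,2]*(108+st),T)
print("p",p.round(1),"shift",dx.round(1),"rot",dr.round(4),"F",env.sense()["contact_force"].round(1),"q",env.sense()["q"].round(2))
E
python3 goal.py 621 37.5 120.5 .058 60
```

```text
clock: 2.6
ee_pos: [478.0, 36.0, 304.3]
tool_rot: [-3.141, 0.791, -3.082]
contact_force: [0.7, -0.3, -0.6]
width: 1.002
grasp_force: 0.0
p [478.   36.  304.3] shift [29.3 -6.8 62.8] rot [0.0008 0.0051 0.0012] F [ 0.7 -0.3 -0.6] q [-0.18 -0.22 -0.72  0.29  0.17 -0.17]
```

Converted, 31 mm / 250 = 0.124, 14.6 mm / 250 = 0.0584, 0.005 rad / 1.5708 = 0.0032.

```bash
echo '{"moves": [[0,0,0,0.0584,-0.0136,0,1],[0,0,0,0.0584,-0.0136,0,1],[0,0.0032,0,0,0,0.124,1],[0,0,0,0,0,0.124,1],[0,0,0,0,0,0,1],[0,0,0,0,0,0,1]]}' | python3 nudge.py
python3 goal.py 621 37.5 120.5 .058 60
python3 - <<'E'
from h import *
from bench import env, cams, hand_in
np.set_printoptions(precision=2,suppress=True)
s=env.sense();d=cams.read_camera("wrist");cv2.imwrite("pics/w1.png",d["pixels"][:,:,::-1])
H=d["hand_eye"];p,r=pose(s)
yaw=.058;e=R.from_euler("z",yaw)*R.from_euler("y",-np.pi/4)
def cl(m):
    v,u=np.nonzero(m&(d["depth"]>0));z=d["depth"][v,u];c=np.c_[(u-d["cx"])*z/f(d),(v-d["cy"])*z/f(d),z]
    return p+r.apply(c@H[:3,:3].T+H[:3,3])
m=mask(d,5,20);m=big(m,(0,0,512,384));v,u=np.nonzero(m);print("orange px",len(u),u.min(),u.max(),v.min(),v.max())
l=e.inv().apply(cl(m)-[621,37.5,120.5]);zt=np.percentile(l[:,2],80)
f_=l[l[:,2]>zt-3];print("local front face: min",np.percentile(f_,1,0),"max",np.percentile(f_,99,0))
w=cv2.fitLine(np.float32(f_),cv2.DIST_L2,0,.01,.01)[:3].T;
# yaw within module plane: slope of y-edges
b=f_;xs=np.arange(-18,19,4);hi=[b[abs(b[:,0]-x)<2,1].max() for x in xs];lo=[b[abs(b[:,0]-x)<2,1].min() for x in xs]
print("inplane slope",np.polyfit(xs,hi,1)[0],np.polyfit(xs,lo,1)[0]);A=np.c_[f_[:,:2],np.ones(len(f_))];print("plane z=ax+by+c",np.linalg.lstsq(A,f_[:,2],rcond=None)[0])
E
```

```text
clock: 3.35
ee_pos: [501.8, 30.3, 239.1]
tool_rot: [3.141, 0.778, -3.083]
contact_force: [-0.6, -0.3, 0.5]
width: 1.001
grasp_force: 0.0
p [501.8  30.3 239.1] shift [-0.5  0.3  0.3] rot [ 0.001  -0.0075  0.0007] F [-0.6 -0.3  0.5] q [-0.18 -0.09 -0.81  0.09  0.17 -0.17]
orange px 2525 228 285 183 249
local front face: min [-22.99 -19.4   59.09] max [22.23 19.62 62.6 ]
inplane slope 0.007131936147459553 0.005481368931634802
plane z=ax+by+c [ 0.    0.   61.09]
```

View pics/w1.png

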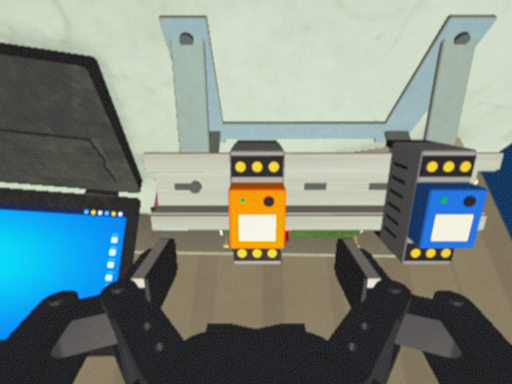

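The wrist image shows the orange front centred at about (257,216), clear between the fingers, with blue well to the right at (445,216). The measured pose agrees within 1 mm, so I'll approach 66 mm and close.

Converted, 22 mm / 250 = 0.088, -0.006 rad / 1.5708 = -0.0038.

```bash
echo '{"moves": [[0,-0.0038,0,0,0,0.088,1],[0,0,0,0,0,0.088,1],[0,0,0,0,0,0.088,1],[0,0,0,0,0,0,1],[0,0,0,0,0,0,1]]}' | python3 nudge.py 40; python3 goal.py 621 37.5 120.5 .058 -6
echo '{"moves": [[0,0,0,0,0,0,0.6],[0,0,0,0,0,0,0.5],[0,0,0,0,0,0,0.4],[0,0,0,0,0,0,0.3],[0,0,0,0,0,0,0.2],[0,0,0,0,0,0,0.2],[0,0,0,0,0,0,0.2],[0,0,0,0,0,0,0.2]]}' | python3 nudge.py 40;  python3 goal.py 621 37.5 120.5 .058 -6
```

```text
clock: 4.03
ee_pos: [548.0, 33.2, 193.4]
tool_rot: [-3.141, 0.786, -3.082]
contact_force: [0.8, -0.2, -0.1]
width: 1.0
grasp_force: 0.0
p [548.   33.2 193.4] shift [-0.2  0.   1.2] rot [0.0008 0.0011 0.001 ] F [ 0.8 -0.2 -0.1] q [-0.15  0.06 -0.82 -0.08  0.15 -0.15]
clock: 5.03
ee_pos: [548.2, 33.3, 193.1]
tool_rot: [-3.141, 0.787, -3.082]
contact_force: [-7.4, 0.3, 6.9]
width: 0.463
grasp_force: 40.3
p [548.2  33.3 193.1] shift [-0.2 -0.   0.9] rot [0.0008 0.0015 0.0011] F [-7.4  0.3  6.9] q [-0.15  0.06 -0.82 -0.09  0.15 -0.15]
```

```bash
cat > lip.py <<'E'
from h import *
from bench import env, cams, hand_in
s=env.sense();p,r=pose(s);e=R.from_euler("z",.058)*R.from_euler("y",-np.pi/4)
L=np.array([621,37.5,120.5])+e.apply([37.5,0,0])
l=e.inv().apply(p+r.apply([-37.5,0,102.6])-L);M=e.as_matrix();T=R.from_matrix(np.c_[-M[:,0],M[:,1],-M[:,2]])
print("t",round(s["clock"],2),"lip off (module axes)",l.round(1),"tilt deg",np.degrees((T.inv()*r).as_rotvec()).round(1),"F mod",e.inv().apply(s["contact_force"]).round(1),"grip",round(s["grasp_force"],1),round(s["width"],3),"torque",s["wrist_torque"].round(2))
E
python3 lip.py; echo '{"moves": [[0,0,0,0,0,-0.002,0.2],[0,0.0446,0,-0.0296,0,-0.0092,0.2],[0,0,0,0,0,0,0.2]]}' | python3 nudge.py 60 >/dev/null; python3 lip.py
```

```text
t 5.03 lip off (module axes) [-0.   0.1  0.3] tilt deg [-0.  -0.1 -0.1] F mod [-0.3  0.7 10.1] grip 40.3 0.463 torque [-0.09  0.62  0.04]
t 5.4 lip off (module axes) [ 1.  -0.1  0.3] tilt deg [-0.   3.9 -0.1] F mod [-1.7 -0.1 -2. ] grip 61.4 0.458 torque [-0.06  1.04 -0.02]
```

Converted, -7.2 mm / 250 = -0.0288, -2.3 mm / 250 = -0.0092, 0.07 rad / 1.5708 = 0.0446.

```bash
echo '{"moves": [[0,0.0446,0,-0.0288,0,-0.0092,0.2],[0,0.0446,0,-0.0288,0,-0.0092,0.2],[0,0,0,0,0,0,0.2]]}' | python3 nudge.py >/dev/null; python3 lip.py
```

```text
t 5.78 lip off (module axes) [-0.  -0.  -0.4] tilt deg [-0.  11.9 -0.1] F mod [-0.2 -0.6 -0.3] grip 62.4 0.46 torque [-0.14  0.18 -0.06]
```

Converted, -7.6 mm / 250 = -0.0304, -2.5 mm / 250 = -0.01, 0.07 rad / 1.5708 = 0.0446.

```bash
echo '{"moves": [[0,0.0446,0,-0.0304,0,-0.01,0.2],[0,0.0446,0,-0.0304,0,-0.01,0.2],[0,0,0,0,0,0,0.2],[0,0,0,0,0,0,0.2]]}' | python3 nudge.py >/dev/null; python3 lip.py
python3 - <<'E'
from bench import env, cams, hand_in
import cv2
d=cams.read_camera("side");a=d["pixels"][100:240,180:330,::-1];cv2.imwrite("pics/s2.png",cv2.resize(a,(600,560),interpolation=2))
E
```

```text
t 6.28 lip off (module axes) [-0.8  0.2 -0.3] tilt deg [-0.1 20.  -0. ] F mod [ 1.3 -0.3 -5.8] grip 62.2 0.458 torque [-0.04 -0.17 -0.01]
```

View pics/s2.png

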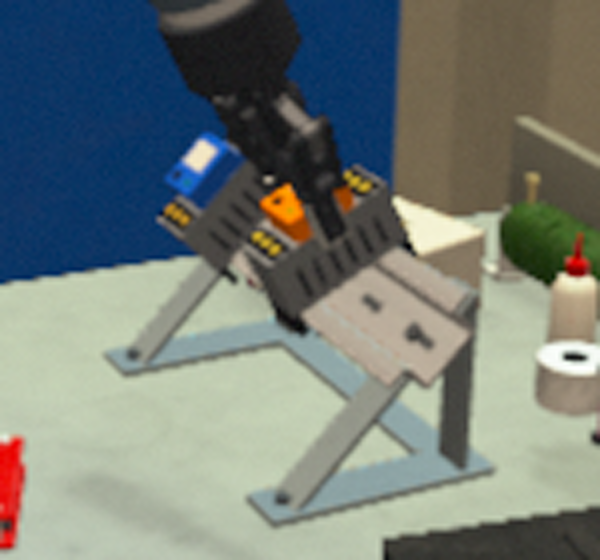

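The side crop shows the orange module at about (320,250) with its toe end lifted by 20° and its lip still at the rail's top edge; blue is unmoved. Now up along the slope.

Converted, -2.8 mm / 250 = -0.0112, -1 mm / 250 = -0.004.

```bash
echo '{"moves": [[0,0,0,-0.0112,0,-0.004,0.2],[0,0,0,-0.0112,0,-0.004,0.2],[0,0,0,0,0,0,0.2]]}' | python3 nudge.py >/dev/null; python3 lip.py
```

```text
t 6.7 lip off (module axes) [6.3 0.1 0.2] tilt deg [-0.  20.  -0.1] F mod [-2.1 -0.2 -2.3] grip 62.1 0.462 torque [-0.06  0.68 -0.03]
```

Converted, -4.7 mm / 250 = -0.0188, -1.7 mm / 250 = -0.0068.

```bash
echo '{"moves": [[0,0,0,-0.0188,0,-0.0068,0.2],[0,0,0,-0.0188,0,-0.0068,0.2],[0,0,0,-0.0188,0,-0.0068,0.2],[0,0,0,-0.0188,0,-0.0068,0.2],[0,0,0,-0.0188,0,-0.0068,0.2],[0,0,0,0,0,0,0.2]]}' | python3 nudge.py >/dev/null; python3 lip.py
cat > place.py <<'E'
from h import *
from bench import env, cams, hand_in
import sys
z,yaw=float(sys.argv[1]),float(sys.argv[2])
T=R.from_euler("xyz",[np.pi,0,yaw+np.pi]);s=env.sense();p,r=pose(s)
dx,dr=toolrows(p,r,[432.2,-251.6,z],T)
print("t",round(s["clock"],2),"p",p.round(1),s["tool_rot"].round(3),"world d",(np.array([432.2,-251.6,z])-p).round(1),"shift",dx.round(1),"rot",dr.round(3),"F",s["contact_force"].round(1),"grip",round(s["grasp_force"],1),round(s["width"],3))
E
python3 place.py 300 .15
```

```text
t 7.45 lip off (module axes) [31.8  0.1  0. ] tilt deg [-0.  20.  -0.1] F mod [-1.6 -0.1 -1. ] grip 62.1 0.455 torque [-0.07  0.66  0.05]
t 7.45 p [592.7  35.8 246.6] [-3.141  0.437 -3.082] world d [-160.5 -287.4   53.4] shift [ 138.  -277.4 -123.3] rot [-0.02   0.436 -0.089] F [-0.4 -0.2 -1.8] grip 62.1 0.455
```

Converted, -10.9 mm / 250 = -0.0436, -5.1 mm / 250 = -0.0204, 0.109 rad / 1.5708 = 0.0694.

```bash
echo '{"moves": [[0,0,0,-0.0204,0,-0.0436,0.2],[0,0,0,-0.0204,0,-0.0436,0.2],[0,0,0,-0.0204,0,-0.0436,0.2],[0,0,0,-0.0204,0,-0.0436,0.2],[0,0,0,-0.0204,0,-0.0436,0.2],[0,0,0,-0.0204,0,-0.0436,0.2],[0,0.0694,0,0,0,0,0.2],[0,0.0694,0,0,0,0,0.2],[0,0.0694,0,0,0,0,0.2],[0,0.0694,0,0,0,0,0.2],[0,0,-0.0286,0,0,0,0.2],[0,0,-0.0286,0,0,0,0.2],[0,0,0,0,0,0,0.2]]}' | python3 nudge.py >/dev/null; python3 place.py 230 .15
```

```text
t 9.07 p [592.7  35.8 318.7] [-3.142  0.    -2.993] world d [-160.5 -287.4  -88.7] shift [ 201.4 -260.4   88.7] rot [-0.     0.    -0.001] F [-1.   1.5 -3.3] grip 62.3 0.455
```

Converted, 29 mm / 250 = 0.116, -26 mm / 250 = -0.104.

```bash
echo '{"moves": [[0,0,0,0.08,-0.104,0,0.2],[0,0,0,0.08,-0.104,0,0.2],[0,0,0,0.08,-0.104,0,0.2],[0,0,0,0.08,-0.104,0,0.2],[0,0,0,0.08,-0.104,0,0.2],[0,0,0,0.08,-0.104,0,0.2],[0,0,0,0.08,-0.104,0,0.2],[0,0,0,0.08,-0.104,0,0.2],[0,0,0,0.08,-0.104,0,0.2],[0,0,0,0.08,-0.104,0,0.2],[0,0,0,0,0,0.116,0.2],[0,0,0,0,0,0.116,0.2],[0,0,0,0,0,0.116,0.2],[0,0,0,0,0,0.116,0.2],[0,0,0,0,0,0.116,0.2],[0,0,0,0,0,0,0.2],[0,0,0,0,0,0,0.2]]}' | python3 nudge.py >/dev/null; python3 place.py 121.6 .15
python3 - <<'E'
from h import *
from bench import env, cams, hand_in
np.set_printoptions(precision=1,suppress=True)
d=cams.read_camera("side");a=d["pixels"][:,:,::-1];cv2.imwrite("pics/s3.png",a)
E
```

```text
t 11.2 p [ 433.7 -251.4  174.7] [-3.141e+00  1.000e-03 -2.993e+00] world d [ -1.5  -0.2 -53.1] shift [ 1.6  0.1 53.1] rot [-0.001  0.001 -0.001] F [ 0.2  0.6 -2.1] grip 62.1 0.459
```

View pics/s3.png

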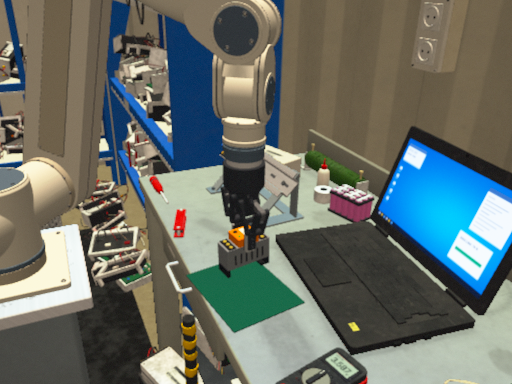

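The side view shows the module held level at about (245,250), above the mat. I'll descend and then creep to contact.

Converted, 12 mm / 250 = 0.048, 10 mm / 250 = 0.04.

```bash
echo '{"moves": [[0,0,0,0.0064,0,0.048,0.2],[0,0,0,0,0,0.048,0.2],[0,0,0,0,0,0.048,0.2],[0,0,0,0,0,0.04,0.2],[0,0,0,0,0,0.012,0.2],[0,0,0,0,0,0,0.2],[0,0,0,0,0,0,0.2]]}' | python3 nudge.py >/dev/null; python3 place.py 121.6 .15
echo '{"moves": [[0,0,0,0,0,0.004,0.2],[0,0,0,0,0,0.004,0.2],[0,0,0,0,0,0,0.2]]}' | python3 nudge.py >/dev/null; python3 place.py 121.6 .15
```

```text
t 12.12 p [ 431.8 -251.4  124.8] [-3.141  0.    -2.992] world d [ 0.4 -0.2 -3.2] shift [-0.3 -0.3  3.2] rot [-0.     0.    -0.001] F [ 1.   0.7 -3. ] grip 62.4 0.457
t 12.5 p [ 432.1 -251.4  123.5] [-3.141e+00  1.000e-03 -2.992e+00] world d [ 0.1 -0.2 -1.9] shift [-0.1 -0.3  1.9] rot [-0.001  0.001 -0.001] F [0.7 1.7 8. ] grip 63.8 0.456
```

Converted, 0.3 mm / 250 = 0.0012.

```bash
echo '{"moves": [[0,0,0,0,0,0.0012,0.2],[0,0,0,0,0,0,0.2]]}' | python3 nudge.py >/dev/null; python3 place.py 121.6 .15
python3 - <<'E'
from h import *
from bench import env, cams, hand_in
np.set_printoptions(precision=2,suppress=True)
print(env.sense()["wrist_torque"])
d=cams.read_camera("side");a=d["pixels"][215:305,190:300,::-1];cv2.imwrite("pics/s4.png",cv2.resize(a,(660,540),interpolation=2))
E
```

```text
t 12.75 p [ 432.1 -251.3  123.4] [-3.140e+00  2.000e-03 -2.992e+00] world d [ 0.1 -0.3 -1.8] shift [-0.  -0.3  1.8] rot [-0.001  0.002 -0.001] F [-0.4  2.4 10.5] grip 64.1 0.452
[ 0.68  0.52 -0.11]
```

View pics/s4.png

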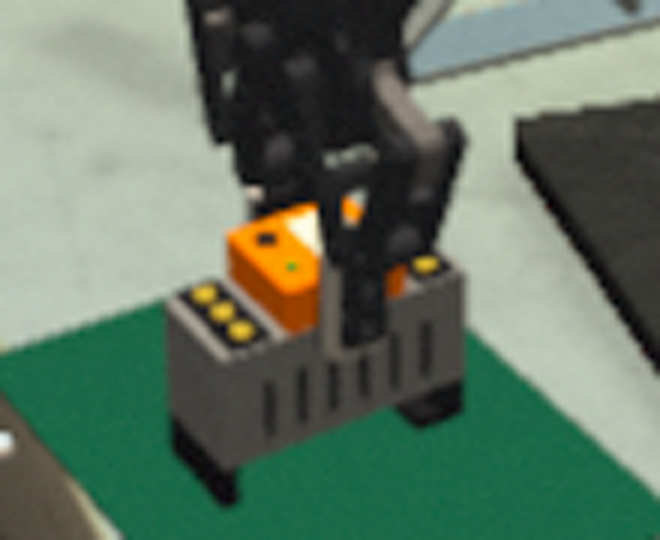

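The crop shows the module standing level on both feet, at (205,480) and (430,410), on the mat. Releasing and retreating.

Converted, 40 mm / 250 = 0.16, -35 mm / 250 = -0.14.

```bash
echo '{"moves": [[0,0,0,0,0,0,0.5],[0,0,0,0,0,0,0.55],[0,0,0,0,0,0,0.65],[0,0,0,0,0,0,0.8],[0,0,0,0,0,0,0.9],[0,0,0,0,0,0,0.9],[0,0,0,0,0,-0.04,0.9],[0,0,0,0,0,-0.08,0.9],[0,0,0,0,0,-0.12,0.9],[0,0,0,0,0,-0.14,0.9],[0,0,0,0,0,-0.14,0.9],[0,0,0,0.16,0,-0.08,0.9],[0,0,0,0.16,0,0,0.9],[0,0,0,0,0,0,0.9]]}' | python3 nudge.py
python3 - <<'E'
from h import *
from bench import env, cams, hand_in
np.set_printoptions(precision=1,suppress=True)
for n in("side","top"):
    d=cams.read_camera(n)
    for nm,m in(("orange",mask(d,5,20)),("blue",mask(d,105,125,150))):
        p=pts(d,m);q=p[(p[:,0]>350)&(p[:,0]<640)&(p[:,1]>-330)&(p[:,1]<250)&(p[:,2]>40)&(p[:,2]<200)]
        if len(q): print(n,nm,len(q),np.median(q,0),np.percentile(q,2,0),np.percentile(q,98,0))
    cv2.imwrite(f"pics/{n}9.png",d["pixels"][:,:,::-1])
E
```

```text
clock: 14.55
ee_pos: [350.9, -263.1, 273.4]
tool_rot: [-3.14, 0.001, -2.994]
contact_force: [-0.1, -0.8, 1.4]
width: 0.902
grasp_force: 0.0
side orange 437 [ 427.4 -265.3   81.3] [ 408.8 -274.1   64.9] [604.1 184.3 179. ]
side blue 142 [570.7 155.3 159.2] [554.3 150.4 141.5] [590.5 189.6 181.9]
top orange 110 [ 443.4 -232.9   82.5] [ 412.6 -271.2   63.5] [607.5 190.3 181.9]
top blue 138 [581.2 171.5 169.1] [554.9 154.4 149.9] [595.1 191.3 181.2]
```

View pics/side9.png

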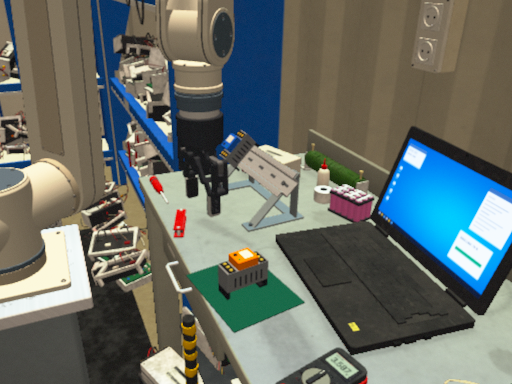

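The module stands flat on the mat at about (243,270), with its front at z ≈ 81 mm as expected. Blue is still on the rail, unmoved, and the gripper is clear.

```bash
python3 -c "
from bench import env, cams, hand_in
print(hand_in())"
```

```text
the job is handed in; nothing more can be done
None
```

The orange module came off the rail as asked (tilted 20° first, then slid up the slope) and lies flat on its back in the middle of the green mat, released; the blue one still hangs where it was, and I handed the job in at about 15 s; no verdict was shown.

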